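Walk a loaded block heater into its docking cradle and latch it

ROBOT

A 6-joint arm with a two-finger parallel gripper is mounted at the origin on a cart in front of the work surface, level with it; the furniture and walls round the work are solid. World frame = base frame: x ahead of the robot, y to its left, z up, the work surface at z = 0. Lengths are in mm, angles in rad, forces in N, time in s.
With the tool pointing down it reaches from about 300 to 775 mm from the base axis. Payload 14.6 kg.
Tool frame: the origin (TCP) lies midway between the tips of the shut fingers; the grasp point (between the pads) lies 19 mm behind it (manip.tcp_to_grasp is the distance from the TCP to the grasp point, in mm); z points along the fingers, x is the direction in which the jaws open and shut, and the axes are right-handed (so a half turn about z gives the same grasp; the last joint's range is limited). The gripper opens to 94 mm and grips with 3 to 60 N. Pads are 16 mm wide; open, the fingers measure 119 mm over their backs; the gripper's body (75 mm by 177 mm) begins 78 mm behind the grasp point.
Start: joints at [-1.187, 0.3, 1.521, -0, 1.321, -0.067], TCP at [239.619, -495.047, 205.446] pointing down, gripper open.
Joint ranges: [-3.03, 3.03], [-0.79, 2.21], [0.23, 2.52], [-1.04, 4.18], [0, 3.07], [-2.55, 2.55]. Speed limits (rad/s): [2.22, 2.22, 2.57, 3.14, 3.14, 3.14].

INTERFACE

Orientations are given as [roll, pitch, yaw] about the fixed x, y, z axes, in that order (R = Rz(yaw) Ry(pitch) Rx(roll)).
In Python, from cell import manip gives the robot as it stands.
- The arm moves only by the tool arm_command, never from a script. Its argument "steps" is a list of rows, each a list of 3 entries, a list of its own where there are three numbers: the opening, from 0 (shut) to 1 (fully open), then the shift along the tool's x, y, z in cm, then the turn about the tool's z in rad. A call has 1 to 5 rows; each row shifts and turns the commanded pose from where the row before left it, along the tool's axes as they then stand; what a row does not reach is not made up. A row lasts 1/12 s, in which the tool goes at most 41.7 mm and 7.16 degrees, less where a joint would pass 70% of its speed; a pose out of reach is approached as far as the arm can. A call with a gripper value outside its range is refused whole. The fingers move at their own pace and stop on an object; "force" is the grip in N (left out, the last holds). Time passes only in rows, so rows that do not move let the fingers close. It gives the time, the measured TCP pose, the force and the opening at its end, in the units of the state.
- manip.read_state(): the state, without advancing time (a new reading comes with each control period).
- manip.camera(name): name is "scene" or "top" or "wrist"; returns (picture, depth): 384x512x3 uint8, red, green, blue; 384x512 float32, mm along the optical axis (not along the pixel's ray), 0 where there is no reading.
- manip.calibration(name): a dict with "fx", "fy", "cx", "cy" (pixels), "R" (3x3) and "t" (3): a world point X has camera coordinates R X + t; the wrist camera has in their place "tool_from_camera" (4x4, takes a point from camera to tool coordinates, whose origin is the TCP and whose axes are the tool frame's). Camera axes: x right, y down, z forward; pixel columns grow to the right and rows downward; lengths in mm; the calibration is good to about 2 mm. A picture is of the moment at which its call begins: read the wrist's pose just before it. calibration takes no time and is no camera call.
- manip.sign_off(): hands the job in, once; it reports no verdict.
The state is a dict: "clock": time; "joints": joint angles; "qd": joint speeds; "effort": joint torques, N m; "eef_pos": TCP position; "eef_rot": TCP orientation; "wrist_force": force on the tool from outside, world axes, zero at the start; "moment": the same for the moment, N m; "finger_gap": finger opening in mm.
Only numpy, scipy, OpenCV 4.12 (cv2) and the standard library are available. Lean on these libraries where they do the work, as an engineer would, in place of code of your own. Each camera call takes 0.05 s, during which the arm holds its last target.

TASK

Walk the heavy block heater, with its vials standing in it, into the docking cradle: push gently on one black front corner pad and then the other, keeping it within about 20 degrees of straight, until it sits square and firmly against both rear buffers and presses the sprung contact in. Then swing the red latch fully shut in front of it. Keep the heater flat on the bench and its vials upright, do not press on its control panel or disturb the other things, and if it binds or meets the stop, ease off (45 N is too much).

Things in the scene. Friction and masses are not known exactly. Their poses are not given: they have to be found in the camera images.
- heater: White bench-top block heater on rubber feet, 2.2 kg +-20 %; 6 to 12 N slides it straight, 4 to 8 N at a corner pivots it. Origin: middle of the underside; front (-x side) faces the robot: pad faces at x -70, rear x +65, sides y +-100 mm (rear corners round, r 14). Front upright to 44 mm height, then slopes up to 68; vials in the rear half rise to 93 mm.
- pad_left (a point): middle of the face of the black plastic pad on the heater's front left corner (+y), heater frame (-70, +83, 25) mm. The pad is 34 mm wide (y 66 to 100 mm), 6 to 44 mm high and stands 3.5 mm proud of the panel: the place to push; 10 mm forward turns it about 0.06 rad, and the pad swings 5 mm outward (8 mm once the back touches a buffer)
- pad_right (a point): the same, mirrored, on the front right corner, heater frame (-70, -83, 25) mm
- panel: The heater's black control panel (welded to the heater, origin at the heater's origin): a strip of keys 118 mm wide in the middle of the vertical front, y = -59 to +59 mm, its face at x = -66.5 mm, 9 to 39 mm high, and a display on the slope above it, 112 mm wide. Must not be pressed.
- dock: Fixed aluminium cradle, open towards the robot (-x). Origin: on the bench where the heater's origin is when home; +x = way in. Rails 24 mm high, inner faces y +-104.5 mm (4.5 mm play a side), x 0 to +85 mm; before them lead-ins flare at 25 degrees to y +-122 at x -38 mm. Rear bar 30 mm high with two rubber buffers (y +-65 mm), faces at x +65 mm: the home stop.
- contact (a joint): sprung power contact in the middle of the cradle's rear bar, 46 mm high: 0 = free (stands 6 mm in front of the buffers), 0.006 m = fully pressed in by the heater's back; 0.5 N at first, 3.5 N fully pressed, which the heater's friction holds
- latch (a joint): red swing latch, vertical pivot at the cradle's left front: 0 = open (30 degrees outward of the cradle's -x), 2.094 rad = shut, its arm across the left front pad with 1.5 mm to spare when the heater is home. Shuts anticlockwise seen from above; stays where left, about 1 N at the knob moves it. Arm 60 mm long from the pivot, 12 mm wide, 28 to 38 mm above the bench
- latch_knob (a point): top centre of the latch's upright black knob, 13 mm diameter, standing from 38 to 64 mm height, 46 mm from the pivot axis on the arm's centre line
- latch_pivot (a point): top of the latch's pivot axis, fixed on the cradle at cradle frame (-77.5, +137, 38) mm
- vial_a: brown capped sample vial, 23 mm diameter, 46 mm high, origin at its base; stands in a well of the heater 22 mm deep with 1 mm play, heater frame (12.5, 51, 46) mm
- vial_b: clear capped sample vial, the same size, heater frame (43.5, 17, 46) mm
- vial_c: brown capped sample vial, the same size, heater frame (43.5, -51, 46) mm
- beaker: glass beaker, 51 mm wide, 69 mm high, origin at its base; bystander right of the cradle
- timer: white bench timer, 60 x 66 x 20 mm, origin at its base; bystander left of the cradle
- tape_roll: roll of tan tape lying flat, 100 mm wide, 25 mm high, origin at its base; bystander at the left front

How it is judged (in metres and radians):
On the way:
1. the heater is home in the cradle (contact pressed in at least 4 of its 6 mm, square to 0.02 rad) while the latch still stands open (below 0.8 rad) (value of joint contact above 0.004 m and y of heater in the frame of dock between -0.006 and 0.006 m and angle between the x axis of heater and the x axis of dock, either way round below 0.02 rad and value of joint latch below 0.8 rad), for 0.2 s.
At the end, for the whole second after the job is handed in: Heater at rest, flat on the bench, home in the cradle: contact pressed in over 4 of 6 mm, within 6 mm of the centre line, square within 0.02 rad; latch over 2.0 of 2.094 rad; all three vials upright (0.2 rad) in their wells (value of joint contact above 0.004 m and y of heater in the frame of dock between -0.006 and 0.006 m and angle between the x axis of heater and the x axis of dock, either way round below 0.02 rad and value of joint latch above 2 rad and linear speed of heater below 0.01 m/s and height (world z) of heater below 0.006 m and angle between each of vial_a, vial_b, vial_c's own z axis and vertical below 0.2 rad and horizontal distance between each of vial_a, vial_b, vial_c and heater below 0.075 m and z of vial_a in the frame of heater between 0.04 and 0.052 m and z of vial_b in the frame of heater between 0.04 and 0.052 m and z of vial_c in the frame of heater between 0.04 and 0.052 m); the robot touches nothing.
It fails at once if the robot pressed on the heater's control panel (over 3 N) (contact force between any of the fingers, the arm and panel above 3 N).
It fails at once if the heater was pushed by the robot, or forced against the cradle, with more than 45 N (contact force between any of the fingers, the arm and heater above 45 N or contact force between heater and dock above 45 N).
It fails at once if the heater was lifted more than 10 mm, tipped more than 0.1 rad or swung more than 0.35 rad (20 degrees) out of line with the cradle (height (world z) of heater above 0.01 m or angle between heater's own z axis and vertical above 0.1 rad or angle between the x axis of heater and the x axis of dock, either way round above 0.35 rad).
It fails at once if a vial fell over (over 0.5 rad) (angle between any of vial_a, vial_b, vial_c's own z axis and vertical above 0.5 rad).
It fails at once if the beaker, the timer or the tape roll was moved more than 20 mm (distance of any of beaker, timer, tape_roll from where it was at the start of the episode above 0.02 m).
It also fails if it takes over 72 s, if anything falls off the work surface, if the arm or the gripper's body presses on something with over 40 N, if the wrist force passes 120 N, or if a joint passes its speed limit or range.

## Working session

There is one attempt and no reset: what is moved stays moved. The work goes in short steps, Python scripts to look and compute and a tool call to move; the robot and the scene stay as the last step left them, time stands still between calls to the robot, and variables do not carry over. Pictures are saved under pics/ and viewed, and the job is handed in when it is done.

Besides the shell and the picture viewer there is one more tool, called after ">>>" by a JSON object that holds its "api" and its "payload". arm_command: Moves the arm, as the interface text tells. Its arguments: {"type":"object","properties":{"steps":{"type":"array","items":{"type":"array"}},"force":{"type":"number"}},"required":["steps"]}

```bash
ls; mkdir -p pics; python3 - <<'E'
from cell import manip
import cv2,numpy as np
print(manip.read_state())
for n in("scene","top"):
    p,d=manip.camera(n); cv2.imwrite(f"pics/{n}0.png",p[:,:,::-1]); np.savez(f"{n}0.npz",p=p,d=d); c=manip.calibration(n); print(n,c)
print(manip.calibration("wrist"))
E
```

```text
pics
{'clock': 0.0, 'joints': array([-1.18661236e+00,  3.00469090e-01,  1.52158705e+00, -1.51906687e-06,
        1.32070769e+00, -6.65877367e-02]), 'qd': array([-1.49598568e-03, -3.31239139e-04, -7.05426735e-05, -1.44684614e-03,
       -8.01295721e-04, -5.67405051e-04]), 'effort': array([ 1.38875846e-03, -5.31807160e+01, -3.52741778e+01,  7.08541065e-02,
        2.43660092e-02, -9.13317012e-05]), 'eef_pos': array([ 239.51565045, -494.8108705 ,  204.88491388]), 'eef_rot': array([-3.14151619e+00,  1.16867689e-03, -1.12002420e+00]), 'wrist_force': array([ 0.40459482, -1.19935045, -0.74411997]), 'moment': array([ 0.00018104, -0.02931085, -0.00546948]), 'finger_gap': 94.10890815957998}
scene {'fx': 412.3469449770399, 'fy': 412.3469449770399, 'cx': 245.55497940018452, 'cy': 187.55207148090503, 'R': array([[-0.90798182, -0.41887005, -0.01081155],
       [-0.23840338,  0.53766038, -0.80875531],
       [ 0.34457632, -0.73175761, -0.58804589]]), 't': array([ 531.83384472,  154.01925   , 1074.45295904])}
top {'fx': 495.6244680167845, 'fy': 495.6244680167845, 'cx': 259.52265047091106, 'cy': 197.00039497314643, 'R': array([[ 0.06555847, -0.99784129, -0.00385413],
       [-0.97511697, -0.06324478, -0.21247823],
       [ 0.21177579,  0.01768797, -0.9771582 ]]), 't': array([  50.41098905,  565.34056422, 1144.87913477])}
{'fx': 269.9280533291049, 'fy': 269.9280533291049, 'cx': 254.48483104663774, 'cy': 194.40917114132037, 'tool_from_camera': array([[ 9.99998201e-01,  1.86684192e-03,  3.35393037e-04,
        -2.89399413e-01],
       [-1.88551358e-03,  9.59216992e-01,  2.82664477e-01,
        -8.25875013e+01],
       [ 2.05975195e-04, -2.82664601e-01,  9.59218787e-01,
        -1.79273945e+02],
       [ 0.00000000e+00,  0.00000000e+00,  0.00000000e+00,
         1.00000000e+00]])}
```

View pics/scene0.png

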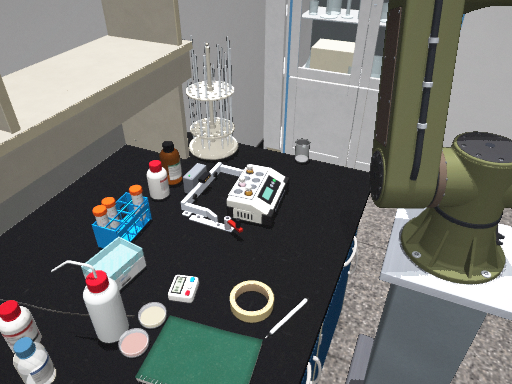

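View pics/top0.png

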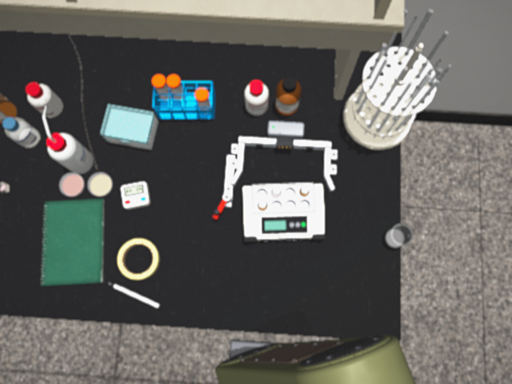

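The scene view shows the heater in front of the cradle. In the top view the heater is around (284,212), the cradle bar around (285,142), the red latch around (220,208) and the beaker around (398,236). I'll zoom in and measure.

```bash
cat > h.py <<'E'
import numpy as np,cv2
from cell import manip
def ray(n,u,v,z):
    c=manip.calibration(n);R=c["R"];t=c["t"]
    d=R.T@np.array([(u-c["cx"])/c["fx"],(v-c["cy"])/c["fy"],1]);o=-R.T@t
    return o+d*(z-o[2])/d[2]
def cloud(n,d):
    c=manip.calibration(n);v,u=np.mgrid[:384,:512]
    P=np.stack([(u-c["cx"])/c["fx"]*d,(v-c["cy"])/c["fy"]*d,d],-1)
    return (P-c["t"])@c["R"]
E
python3 - <<'E'
from h import *
f=np.load("top0.npz");p=f["p"];d=f["d"]
cv2.imwrite("pics/topc.png",cv2.resize(p[120:260,190:350,::-1],None,fx=5,fy=5,interpolation=cv2.INTER_CUBIC)[:600] if 0 else cv2.resize(p[125:245,200:350,::-1],(750,600),interpolation=cv2.INTER_CUBIC))
P=cloud("top",d)
print(P[200:216:4,150:160:5].round(0).tolist())
z=P[...,2]
im=np.clip(z*2.5,0,255).astype(np.uint8)
cv2.imwrite("pics/topz.png",cv2.resize(im[125:245,200:350],(750,600),interpolation=cv2.INTER_NEAREST))
E
```

```text
[[[548.0, 368.0, -2.0], [549.0, 355.0, -1.0]], [[538.0, 367.0, -2.0], [538.0, 353.0, 3.0]], [[528.0, 365.0, -1.0], [528.0, 352.0, -1.0]], [[516.0, 362.0, 6.0], [518.0, 351.0, -1.0]]]
```

View pics/topc.png

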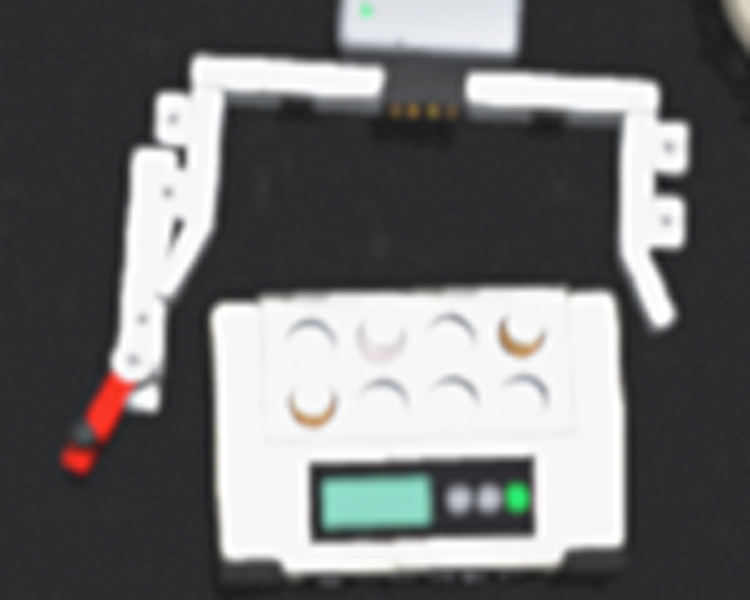

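View pics/topz.png

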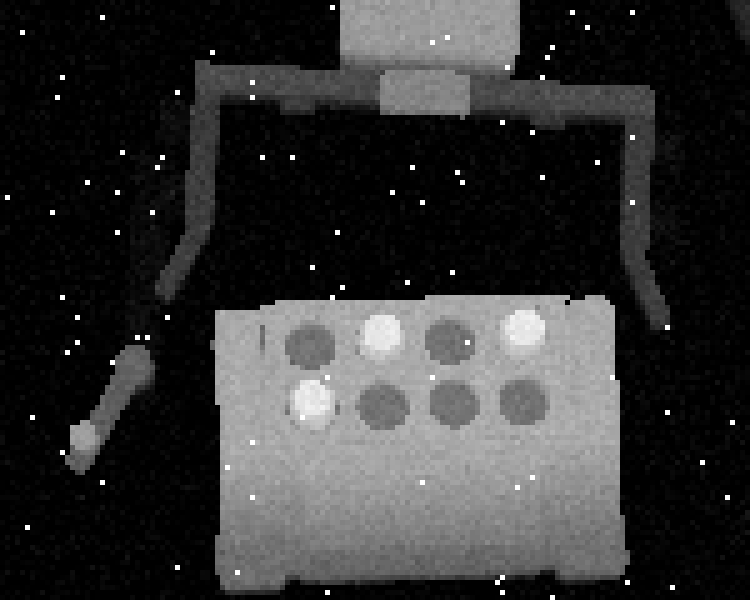

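```bash
python3 - <<'E'
from h import *
f=np.load("top0.npz");p=f["p"].astype(int);d=f["d"]
P=cloud("top",d);z=P[...,2];hsv=cv2.cvtColor(f["p"],cv2.COLOR_RGB2HSV)
roi=np.zeros(z.shape,bool);roi[125:245,200:350]=1
# heater: mask z>40 blob
m=((z>36)&(z<110)&roi).astype(np.uint8)
n,l,s,c=cv2.connectedComponentsWithStats(m)
for i in range(1,n):
    if s[i,4]>30: print(i,s[i],c[i].round(1))
k=1+np.argmax(s[1:,4]);H=P[(l==k)]
print(cv2.minAreaRect(H[:,:2].astype(np.float32)))
# vials
n2,l2,s2,c2=cv2.connectedComponentsWithStats(((z>84)&(l==k)).astype(np.uint8))
V=[]
for i in range(1,n2):
    if s2[i,4]>15:
        q=P[l2==i];print("vial",np.median(q,0).round(1),s2[i,4], ((q[:,:2].max(0)+q[:,:2].min(0))/2).round(1));V.append(((np.percentile(q[:,:2],97,axis=0)+np.percentile(q[:,:2],3,axis=0))/2))
V=np.array(V)
# rows across v for heater side edges
w=(l==k)
for v in range(186,242,4):
    u=np.where(w[v])[0]; 
    if len(u): print(v,u.min(),u.max(),P[v,u.min()].round(1),P[v,u.max()].round(1))
# dock rails
for v in range(130,195,4):
    u=np.where((z[v]>17)&(z[v]<36)&roi[v])[0]
    if len(u):
        g=np.split(u,np.where(np.diff(u)>3)[0]+1)
        print("row",v,[(a[0],a[-1],P[v,a[0]].round(0).tolist(),P[v,a[-1]].round(0).tolist()) for a in g if len(a)>2])
for v,u in [(146,259.6),(149.4,309.6),(143,284.5)]: print("buf/contact",ray("top",u,v,25).round(1))
# red
r=(hsv[...,1]>150)&((hsv[...,0]<8)|(hsv[...,0]>172))&roi
print("red",np.argwhere(r).shape,P[r][:,:].mean(0)); print(cv2.minAreaRect(np.array([ray("top",b,a,38)[:2] for a,b in np.argwhere(r)],np.float32)))
print("pivot",ray("top",200+133/5,125+360/5,38), "knob",ray("top",200+84/5,125+433/5,64))
E
```

```text
1 [268 125  36  24 655] [285.4 134.3]
7 [ 242  184   84   59 4449] [283.1 212.2]
8 [213 194  17  25 132] [221.1 205.7]
((528.3901977539062, 27.429885864257812), (135.78167724609375, 200.32809448242188), 5.946277141571045)
vial [577.6 -18.   92.4] 45 [578.1 -19. ]
vial [570.9  48.6  92. ] 44 [571.5  48.5]
vial [537.3  79.7  92. ] 42 [537.7  79.5]
186 252 322 [585.7 107.1  66.9] [597.1 -62.9  65.1]
190 243 322 [574.7 128.3  65.1] [586.7 -63.1  67.1]
194 242 322 [570.  131.3  40.9] [577.9 -64.   62.1]
198 243 322 [554.3 126.7  67.6] [566.9 -63.9  66.5]
202 243 323 [545.4 126.2  63. ] [556.6 -66.4  69.6]
206 244 323 [535.8 123.1  62.6] [547.6 -67.2  65.6]
210 244 323 [526.2 122.5  61.7] [537.6 -67.5  66.1]
214 244 323 [515.5 121.5  66.7] [528.  -68.   65.6]
218 244 323 [506.9 121.1  60.1] [518.  -68.2  66.8]
222 244 323 [497.3 120.5  58.7] [510.  -69.7  57.1]
226 244 323 [487.6 119.8  58.6] [500.7 -70.4  54.4]
230 244 324 [479.  119.4  51.6] [492.9 -74.5  42.8]
234 243 324 [470.4 121.5  42.4] [482.6 -74.5  46.1]
238 243 324 [460.9 120.9  40.2] [473.8 -75.6  39.9]
row 138 [(np.int64(239),
[... 1715 characters left out ...]
[615.0, 148.0, 23.0]), (np.int64(326), np.int64(329), [629.0, -77.0, 23.0], [630.0, -84.0, 23.0])]
row 182 [(np.int64(231), np.int64(235), [602.0, 162.0, 28.0], [605.0, 153.0, 18.0]), (np.int64(327), np.int64(331), [619.0, -80.0, 23.0], [619.0, -90.0, 23.0])]
row 186 [(np.int64(329), np.int64(333), [609.0, -85.0, 21.0], [610.0, -96.0, 20.0])]
row 190 []
buf/contact [702.2  96.4  25. ]
buf/contact [701.3 -31.9  25. ]
buf/contact [714.3  33.1  25. ]
red (109, 2) [529.36463565 185.69488689  29.83071968]
((526.8148803710938, 185.4204559326172), (16.227928161621094, 51.073638916015625), 66.71375274658203)
pivot [560.52373653 169.04422083  38.        ] knob [517.55104332 187.53022722  64.        ]
```

Measured poses (x mm, y mm, yaw rad):

| Item | x | y | yaw |
|---|---|---|---|
| Heater | 530 | 27.5 | +0.10 |
| Dock | 637 | 33 | -0.005 |

- **Cross-checks:** rail spacing comes out at 209 mm, the pivot reads (560,169) against a predicted (559.5,170), and the vial spacings agree.
- **Plan:** shut the fingers and turn the tool to yaw -π/2, so that tool x is world -y and tool y is world -x.

>>> {"api": "arm_command", "payload": {"steps": [[0,[0,0,2.0],0.1127],[0,[0,0,2.0],0.1127],[0,[0,0,2.0],0.1127],[0,[0,0,2.0],0.1127],[0,[0,0,0],0]], "force": 30}}

```text
clock: 0.52
eef_pos: [238.9, -493.3, 121.6]
eef_rot: [3.139, 0.006, -1.576]
wrist_force: [-0.1, 0.8, -0.5]
finger_gap: 63.9
```

>>> {"api": "arm_command", "payload": {"steps": [[0,[-3.9,-1.2,0],0],[0,[-3.9,-1.2,0],0],[0,[-3.9,-1.2,0],0],[0,[-3.9,-1.2,0],0],[0,[-3.9,-1.2,0],0]]}}

```text
clock: 0.93
eef_pos: [299.9, -298.5, 126.4]
eef_rot: [-3.141, -0.001, -1.567]
wrist_force: [1.4, 0.0, 0.7]
finger_gap: 30.7
```

>>> {"api": "arm_command", "payload": {"steps": [[0,[-3.9,-1.2,0],0],[0,[-3.9,-1.2,0],0],[0,[-3.9,-1.2,0],0],[0,[-3.9,-1.2,0],0],[0,[-3.9,-1.2,0],0]]}}

```text
clock: 1.35
eef_pos: [360.0, -103.3, 126.6]
eef_rot: [-3.14, -0.001, -1.567]
wrist_force: [0.7, -0.5, 1.0]
finger_gap: 0.6
```

>>> {"api": "arm_command", "payload": {"steps": [[0,[-3.9,-1.2,0],0],[0,[-3.9,-1.2,0],0],[0,[-3.9,-1.2,0],0],[0,[-3.9,-1.2,0],0],[0,[-3.9,-1.2,0],0]]}}

```text
clock: 1.77
eef_pos: [420.1, 92.3, 126.7]
eef_rot: [-3.14, 0.0, -1.566]
wrist_force: [1.1, -1.1, -0.8]
finger_gap: 0.2
```

>>> {"api": "arm_command", "payload": {"steps": [[0,[-0.9,0,3.8],0],[0,[0,0,3.8],0],[0,[0,0,2.6],0],[0,[0,0,0.8],0],[0,[0,0,0],0]]}}

```text
clock: 2.18
eef_pos: [419.1, 98.9, 14.8]
eef_rot: [3.139, -0.0, -1.568]
wrist_force: [0.5, 0.2, -0.1]
finger_gap: 0.2
```

```bash
cat > look.py <<'E'
import sys
from h import *
n=sys.argv[1]
s=manip.read_state();p,d=manip.camera("top");np.savez(f"top{n}.npz",p=p,d=d)
P=cloud("top",d);z=P[...,2]
cv2.imwrite(f"pics/top{n}.png",cv2.resize(p[125:275,190:340,::-1],(600,600),interpolation=cv2.INTER_CUBIC))
loc=np.array([[12.5,51],[43.5,17],[43.5,-51]])
roi=np.zeros(z.shape,np.uint8);roi[125:245,235:335]=1
m=((z>84)&(z<100)&(roi>0)).astype(np.uint8)
k,l,st,c=cv2.connectedComponentsWithStats(m)
V=[]
for i in range(1,k):
    if 20<st[i,4]<75:
        u,v=c[i];V.append(ray("top",u,v,92.5)[:2])
V=np.array(V);print(V.round(1).tolist())
if len(V)==3:
    import itertools
    best=None
    for pm in itertools.permutations(range(3)):
        W=V[list(pm)];a=loc-loc.mean(0);b=W-W.mean(0)
        th=np.arctan2((a[:,0]*b[:,1]-a[:,1]*b[:,0]).sum(),(a*b).sum());R=np.array([[np.cos(th),-np.sin(th)],[np.sin(th),np.cos(th)]])
        e=np.abs(a@R.T-b).max()
        if best is None or e<best[0]: best=(e,th,W.mean(0)-R@loc.mean(0),R)
    e,th,o,R=best
    print("vials: heater",o.round(1),"yaw",round(th,3),"res",round(e,1))
    print("padL",(o+R@[-70,83]).round(1),"padR",(o+R@[-70,-83]).round(1))
print("tcp",s["eef_pos"].round(1),s["clock"])
E
python3 look.py 1
```

```text
[[577.5, -19.3], [571.2, 48.6], [537.1, 79.7]]
vials: heater [529.4  27.6] yaw 0.092 res 0.2
padL [452.1 103.9] padR [467.3 -61.4]
tcp [419.1  98.9  14.8] 2.1833
```

View pics/top1.png

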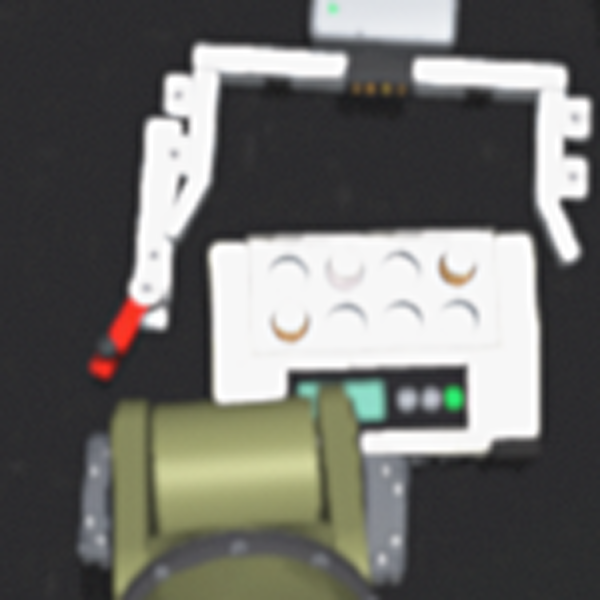

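>>> {"api": "arm_command", "payload": {"steps": [[0,[-0.4,-1.2,0],0],[0,[0,-0.7,0],0],[0,[0,-0.3,0],0],[0,[0,-0.3,0],0],[0,[0,-0.3,0],0]]}}

```text
clock: 2.65
eef_pos: [446.5, 102.7, 15.9]
eef_rot: [3.139, -0.0, -1.57]
wrist_force: [-10.5, 1.8, 4.5]
finger_gap: 0.2
```

>>> {"api": "arm_command", "payload": {"steps": [[0,[-0.1,-0.3,0],0],[0,[-0.15,-0.4,0],0],[0,[-0.15,-0.4,0],0],[0,[-0.15,-0.4,0],0],[0,[-0.1,-0.4,0],0]]}}

```text
clock: 3.07
eef_pos: [465.3, 109.4, 15.8]
eef_rot: [3.138, -0.0, -1.57]
wrist_force: [-11.2, 1.0, 5.5]
finger_gap: 0.7
```

```bash
python3 look.py 2
```

```text
[[584.4, 43.5], [584.0, -24.3], [555.6, 78.5]]
vials: heater [541.4  27.7] yaw -0.023 res 0.9
padL [473.3 112.3] padR [469.5 -53.7]
tcp [465.3 109.4  15.8] 3.0667
```

>>> {"api": "arm_command", "payload": {"steps": [[0,[0.5,1.5,0],0],[0,[4.0,0.5,0],0],[0,[4.1,0,0],0],[0,[4.1,0,0],0],[0,[4.0,0,0],0]]}}

```text
clock: 3.53
eef_pos: [446.5, -59.5, 16.4]
eef_rot: [-3.14, -0.0, -1.57]
wrist_force: [-0.0, -0.0, -0.0]
finger_gap: 0.4
```

>>> {"api": "arm_command", "payload": {"steps": [[0,[0,-0.5,0],0],[0,[0,-0.6,0],0],[0,[0,-0.3,0],0],[0,[0,-0.3,0],0],[0,[0.1,-0.3,0],0]]}}

```text
clock: 3.95
eef_pos: [465.7, -57.1, 15.2]
eef_rot: [3.138, 0.0, -1.568]
wrist_force: [-10.8, -0.2, 4.1]
finger_gap: 0.1
```

>>> {"api": "arm_command", "payload": {"steps": [[0,[0.12,-0.4,0],0],[0,[0.15,-0.5,0],0],[0,[0.15,-0.5,0],0],[0,[0.15,-0.5,0],0],[0,[0.12,-0.4,0],0]]}}

```text
clock: 4.37
eef_pos: [488.5, -63.9, 15.0]
eef_rot: [3.137, 0.0, -1.568]
wrist_force: [-10.8, -0.6, 5.0]
finger_gap: 0.3
```

```bash
python3 look.py 3
```

```text
[[597.3, 49.9], [604.7, -17.8], [562.5, 80.3]]
vials: heater [555.8  28.1] yaw 0.111 res 0.1
padL [477.1 102.8] padR [495.5 -62.1]
tcp [488.5 -63.9  15. ] 4.3667
```

>>> {"api": "arm_command", "payload": {"steps": [[0,[0,2.0,0],0],[0,[-3.9,1.2,0],0],[0,[-4.1,0,0],0],[0,[-4.1,0,0],0],[0,[-4.1,0,0],0]]}}

```text
clock: 4.83
eef_pos: [457.0, 99.6, 15.7]
eef_rot: [-3.141, 0.0, -1.569]
wrist_force: [-0.3, -0.5, -0.7]
finger_gap: 0.4
```

>>> {"api": "arm_command", "payload": {"steps": [[0,[-0.6,-0.6,0],0],[0,[0,-0.4,0],0],[0,[0,-0.3,0],0],[0,[0,-0.3,0],0],[0,[-0.1,-0.3,0],0]]}}

```text
clock: 5.25
eef_pos: [475.1, 102.6, 14.8]
eef_rot: [3.137, -0.0, -1.571]
wrist_force: [-11.2, 1.9, 4.3]
finger_gap: 0.8
```

>>> {"api": "arm_command", "payload": {"steps": [[0,[-0.1,-0.3,0],0],[0,[-0.12,-0.3,0],0],[0,[-0.1,-0.3,0],0],[0,[-0.1,-0.3,0],0],[0,[-0.1,-0.2,0],0]]}}

```text
clock: 5.67
eef_pos: [489.5, 107.4, 14.8]
eef_rot: [3.138, -0.001, -1.572]
wrist_force: [-8.4, -1.1, 3.6]
finger_gap: 0.8
```

```bash
python3 look.py 4
```

```text
[[610.5, 43.7], [612.4, -23.7], [581.9, 77.5]]
vials: heater [568.4  26.8] yaw 0.001 res 1.4
padL [498.3 109.7] padR [498.5 -56.3]
tcp [489.5 107.4  14.8] 5.6667
```

View pics/top4.png

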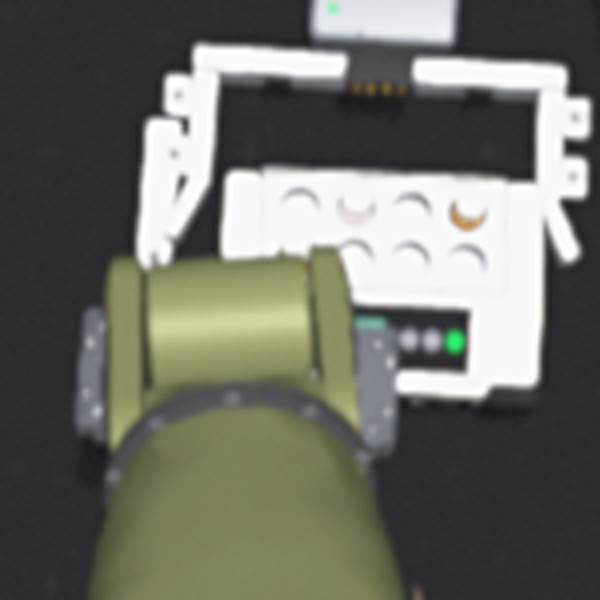

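>>> {"api": "arm_command", "payload": {"steps": [[0,[0.5,1.5,0],0],[0,[4.0,0.5,0],0],[0,[4.1,0,0],0],[0,[4.1,0,0],0],[0,[4.1,-0.3,0],0]]}}

```text
clock: 6.13
eef_pos: [472.7, -62.2, 15.5]
eef_rot: [3.141, -0.0, -1.571]
wrist_force: [0.3, 0.2, -0.3]
finger_gap: 0.4
```

>>> {"api": "arm_command", "payload": {"steps": [[0,[0,-0.8,0],0],[0,[0,-0.4,0],0],[0,[0,-0.3,0],0],[0,[0,-0.3,0],0],[0,[0.1,-0.3,0],0]]}}

```text
clock: 6.55
eef_pos: [493.9, -59.1, 15.1]
eef_rot: [3.139, 0.0, -1.569]
wrist_force: [-11.1, -0.5, 6.6]
finger_gap: 0.7
```

>>> {"api": "arm_command", "payload": {"steps": [[0,[0.1,-0.3,0],0],[0,[0.12,-0.4,0],0],[0,[0.12,-0.4,0],0],[0,[0.1,-0.3,0],0],[0,[0.1,-0.3,0],0]]}}

```text
clock: 6.97
eef_pos: [510.2, -64.4, 14.9]
eef_rot: [3.137, 0.001, -1.568]
wrist_force: [-9.6, 0.9, 4.5]
finger_gap: 1.0
```

```bash
python3 look.py 5
```

```text
[[627.2, -19.6], [619.4, 48.3], [584.9, 78.1]]
vials: heater [578.2  26.2] yaw 0.114 res 0.3
padL [499.2 100.6] padR [518.1 -64.3]
tcp [510.2 -64.4  14.9] 6.9667
```

View pics/top5.png

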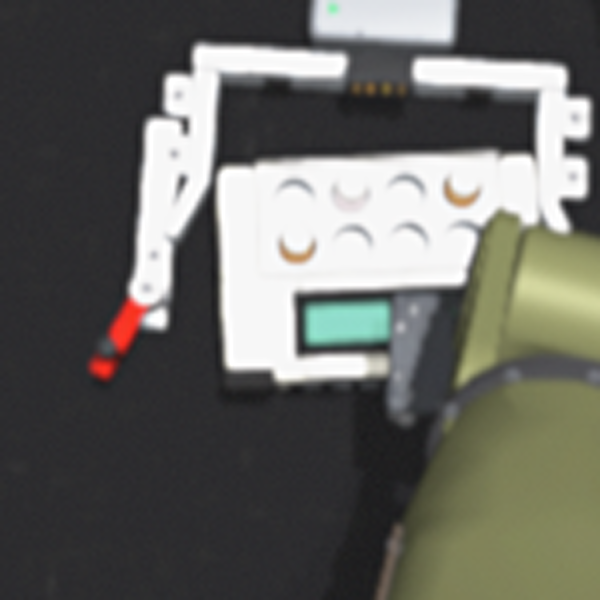

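>>> {"api": "arm_command", "payload": {"steps": [[0,[0,2.0,0],0],[0,[-3.9,1.2,0],0],[0,[-4.1,0,0],0],[0,[-4.1,0,0],0],[0,[-4.1,0,0],0]]}}

```text
clock: 7.43
eef_pos: [479.0, 99.0, 15.6]
eef_rot: [-3.141, 0.0, -1.57]
wrist_force: [0.5, -0.2, 0.2]
finger_gap: 0.3
```

>>> {"api": "arm_command", "payload": {"steps": [[0,[-0.5,-0.6,0],0],[0,[0,-0.4,0],0],[0,[-0.1,-0.3,0],0],[0,[-0.1,-0.3,0],0],[0,[-0.2,-0.3,0],0]]}}

```text
clock: 7.85
eef_pos: [497.3, 104.1, 14.9]
eef_rot: [3.137, -0.001, -1.572]
wrist_force: [-8.9, -0.7, 3.8]
finger_gap: 0.4
```

>>> {"api": "arm_command", "payload": {"steps": [[0,[-0.2,-0.3,0],0],[0,[-0.2,-0.3,0],0],[0,[-0.15,-0.2,0],0],[0,[-0.15,-0.2,0],0],[0,[-0.1,-0.2,0],0]]}}

```text
clock: 8.27
eef_pos: [509.5, 111.6, 14.8]
eef_rot: [3.138, -0.001, -1.572]
wrist_force: [-9.0, -1.4, 5.1]
finger_gap: 0.3
```

```bash
python3 look.py 6
```

```text
[[630.0, 46.0], [631.1, -22.2]]
tcp [509.5 111.6  14.8] 8.2667
```

```bash
cat >> look.py <<'E'
if len(V)==2:
    names=[(i,j) for i in range(3) for j in range(3) if i!=j]
    c=[]
    for i,j in names:
        a=loc[j]-loc[i];b=V[1]-V[0]
        th=np.arctan2(a[0]*b[1]-a[1]*b[0],a@b);R=np.array([[np.cos(th),-np.sin(th)],[np.sin(th),np.cos(th)]])
        if abs(th)<0.3 and abs(np.linalg.norm(a)-np.linalg.norm(b))<6:
            o=V.mean(0)-R@((loc[i]+loc[j])/2);print("2 vials",i,j,o.round(1),"yaw",round(th,3),"padL",(o+R@[-70,83]).round(1),"padR",(o+R@[-70,-83]).round(1))
E
```

>>> {"api": "arm_command", "payload": {"steps": [[0,[0.5,1.5,0],0],[0,[4.0,0.5,0],0],[0,[4.1,0,0],0],[0,[4.1,0,0],0],[0,[4.1,-0.3,0],0]]}}

```text
clock: 8.73
eef_pos: [492.7, -57.7, 15.5]
eef_rot: [3.141, -0.0, -1.572]
wrist_force: [1.2, 0.5, 0.2]
finger_gap: 0.5
```

>>> {"api": "arm_command", "payload": {"steps": [[0,[0,-0.8,0],0],[0,[0,-0.4,0],0],[0,[0,-0.3,0],0],[0,[0.1,-0.3,0],0],[0,[0.1,-0.3,0],0]]}}

```text
clock: 9.15
eef_pos: [513.4, -55.7, 15.0]
eef_rot: [3.138, 0.0, -1.569]
wrist_force: [-11.3, 0.0, 7.1]
finger_gap: 0.3
```

>>> {"api": "arm_command", "payload": {"steps": [[0,[0.1,-0.3,0],0],[0,[0.1,-0.3,0],0],[0,[0.1,-0.2,0],0],[0,[0.1,-0.2,0],0],[0,[0.1,-0.1,0],0]]}}

```text
clock: 9.57
eef_pos: [524.4, -60.2, 14.9]
eef_rot: [3.138, 0.001, -1.569]
wrist_force: [-7.8, 3.1, 1.9]
finger_gap: 0.4
```

```bash
python3 look.py 7
```

```text
[[636.2, 48.3], [642.4, -19.2], [603.0, 79.9]]
vials: heater [594.6  27.9] yaw 0.084 res 0.3
padL [517.9 104.7] padR [531.9 -60.7]
tcp [524.4 -60.2  14.9] 9.5667
```

View pics/top7.png

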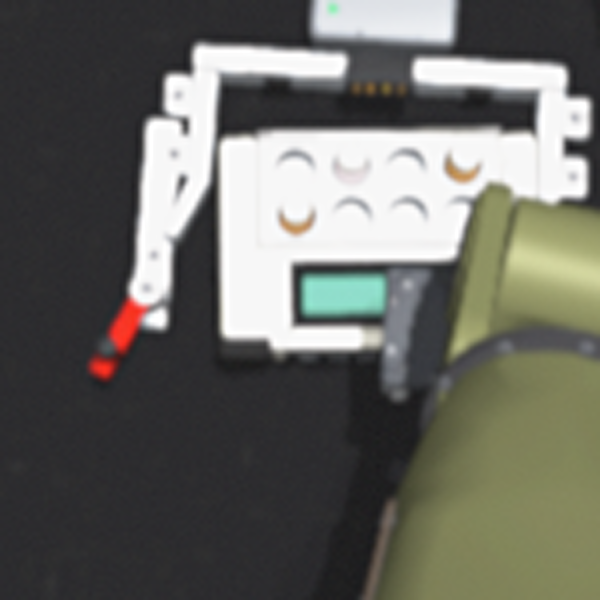

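>>> {"api": "arm_command", "payload": {"steps": [[0,[0,1.8,0],0],[0,[-4.0,0.8,0],0],[0,[-4.1,0,0],0],[0,[-4.1,0,0],0],[0,[-4.1,0,0],0]]}}

```text
clock: 10.03
eef_pos: [499.0, 104.0, 15.6]
eef_rot: [-3.142, 0.0, -1.57]
wrist_force: [0.4, -0.6, -0.0]
finger_gap: 0.6
```

>>> {"api": "arm_command", "payload": {"steps": [[0,[-0.4,-0.7,0],0],[0,[0,-0.4,0],0],[0,[-0.1,-0.3,0],0],[0,[-0.1,-0.3,0],0],[0,[-0.2,-0.3,0],0]]}}

```text
clock: 10.45
eef_pos: [518.2, 108.4, 14.8]
eef_rot: [3.137, -0.001, -1.571]
wrist_force: [-8.1, -1.8, 3.3]
finger_gap: 0.2
```

>>> {"api": "arm_command", "payload": {"steps": [[0,[-0.2,-0.3,0],0],[0,[-0.1,-0.2,0],0],[0,[-0.1,-0.2,0],0],[0,[-0.1,-0.2,0],0],[0,[-0.1,-0.2,0],0]]}}

```text
clock: 10.87
eef_pos: [528.7, 114.5, 14.8]
eef_rot: [3.136, -0.0, -1.572]
wrist_force: [-14.4, 3.0, 7.0]
finger_gap: 0.5
```

```bash
python3 look.py 8
```

```text
[[648.3, 45.8], [647.0, -22.0]]
tcp [528.7 114.5  14.8] 10.8667
2 vials 1 2 [604.5  29.7] yaw -0.019 padL [536.1 114. ] padR [532.9 -51.9]
```

>>> {"api": "arm_command", "payload": {"steps": [[0,[0.4,1.5,0],0],[0,[4.1,0.5,0],0],[0,[4.1,0,0],0],[0,[4.1,0,0],0],[0,[4.1,-0.2,0],0]]}}

```text
clock: 11.33
eef_pos: [511.9, -55.4, 15.5]
eef_rot: [3.141, -0.0, -1.571]
wrist_force: [1.3, 0.4, -0.1]
finger_gap: 0.3
```

>>> {"api": "arm_command", "payload": {"steps": [[0,[0,-0.8,0],0],[0,[0,-0.4,0],0],[0,[0,-0.3,0],0],[0,[0.1,-0.3,0],0],[0,[0.1,-0.2,0],0]]}}

```text
clock: 11.75
eef_pos: [531.2, -53.6, 14.9]
eef_rot: [3.137, 0.0, -1.569]
wrist_force: [-11.3, 0.1, 5.9]
finger_gap: 0.4
```

>>> {"api": "arm_command", "payload": {"steps": [[0,[0.1,-0.2,0],0],[0,[0.1,-0.2,0],0],[0,[0.1,-0.2,0],0],[0,[0.1,-0.2,0],0],[0,[0.1,-0.1,0],0]]}}

```text
clock: 12.17
eef_pos: [540.4, -57.9, 14.8]
eef_rot: [3.138, 0.001, -1.568]
wrist_force: [-7.3, 3.2, 1.8]
finger_gap: 0.6
```

```bash
python3 look.py 9
```

```text
[[654.4, 49.1], [659.0, -18.7], [621.7, 81.0]]
vials: heater [612.3  29.3] yaw 0.064 res 0.2
padL [537.1 107.7] padR [547.7 -58. ]
tcp [540.4 -57.9  14.8] 12.1667
```

>>> {"api": "arm_command", "payload": {"steps": [[0,[0,1.5,0],0],[0,[-4.1,0.8,0],0],[0,[-4.1,0,0],0],[0,[-4.1,0,0],0],[0,[-4.1,0,0],0]]}}

```text
clock: 12.63
eef_pos: [517.9, 107.1, 15.5]
eef_rot: [3.142, 0.0, -1.57]
wrist_force: [0.2, 0.7, 0.7]
finger_gap: 0.6
```

>>> {"api": "arm_command", "payload": {"steps": [[0,[-0.4,-0.7,0],0],[0,[0,-0.4,0],0],[0,[-0.1,-0.3,0],0],[0,[-0.1,-0.3,0],0],[0,[-0.1,-0.2,0],0]]}}

```text
clock: 13.05
eef_pos: [536.3, 110.6, 14.8]
eef_rot: [3.137, -0.0, -1.571]
wrist_force: [-10.2, 0.5, 4.8]
finger_gap: 0.3
```

>>> {"api": "arm_command", "payload": {"steps": [[0,[-0.1,-0.2,0],0],[0,[-0.1,-0.2,0],0],[0,[-0.1,-0.2,0],0],[0,[-0.1,-0.1,0],0],[0,[-0.1,-0.1,0],0]]}}

```text
clock: 13.47
eef_pos: [544.4, 114.8, 14.8]
eef_rot: [3.138, -0.001, -1.572]
wrist_force: [-7.7, -3.4, 2.4]
finger_gap: 0.3
```

```bash
python3 look.py 10
```

```text
[[663.3, 46.4], [662.4, -21.7]]
tcp [544.4 114.8  14.8] 13.4667
2 vials 1 2 [619.6  29.9] yaw -0.013 padL [550.6 113.8] padR [548.5 -52.2]
```

>>> {"api": "arm_command", "payload": {"steps": [[0,[0.4,1.5,0],0],[0,[4.1,0.4,0],0],[0,[4.1,0,0],0],[0,[4.1,0,0],0],[0,[4.1,-0.2,0],0]]}}

```text
clock: 13.93
eef_pos: [527.9, -54.4, 15.5]
eef_rot: [3.141, -0.0, -1.571]
wrist_force: [0.6, -0.6, 0.9]
finger_gap: 0.3
```

>>> {"api": "arm_command", "payload": {"steps": [[0,[0,-0.8,0],0],[0,[0,-0.3,0],0],[0,[0,-0.2,0],0],[0,[0.1,-0.2,0],0],[0,[0.1,-0.2,0],0]]}}

```text
clock: 14.35
eef_pos: [544.2, -52.5, 14.9]
eef_rot: [3.138, 0.0, -1.569]
wrist_force: [-9.7, -0.2, 5.1]
finger_gap: 0.3
```

>>> {"api": "arm_command", "payload": {"steps": [[0,[0.1,-0.2,0],0],[0,[0.1,-0.2,0],0],[0,[0.1,-0.2,0],0],[0,[0,-0.2,0],0],[0,[0,0,0],0]]}}

```text
clock: 14.77
eef_pos: [552.3, -55.5, 14.9]
eef_rot: [3.138, 0.0, -1.568]
wrist_force: [-8.0, -2.0, 2.5]
finger_gap: 0.7
```

```bash
python3 look.py 11
```

```text
[[668.1, 48.4], [671.0, -19.5], [635.9, 81.2]]
vials: heater [625.4  29.7] yaw 0.04 res 0.1
padL [552.1 109.8] padR [558.9 -56.1]
tcp [552.3 -55.5  14.9] 14.7667
```

View pics/top11.png

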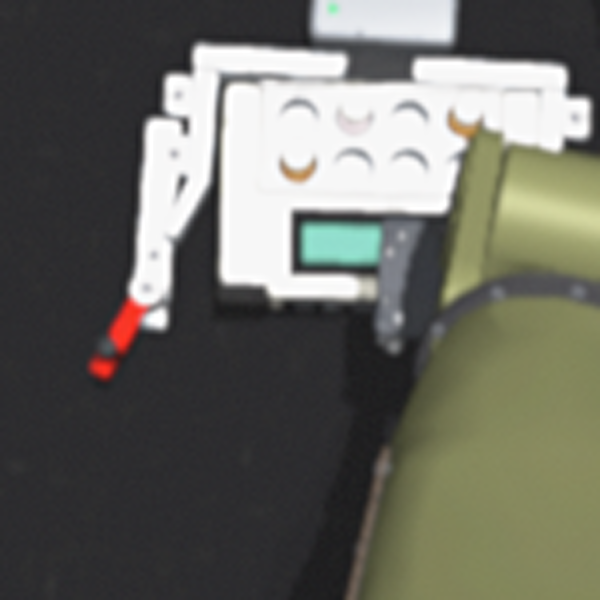

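>>> {"api": "arm_command", "payload": {"steps": [[0,[0,1.3,0],0],[0,[-4.1,0.7,0],0],[0,[-4.1,0,0],0],[0,[-4.1,0,0],0],[0,[-4.1,0,0],0]]}}

```text
clock: 15.23
eef_pos: [532.8, 110.1, 15.5]
eef_rot: [3.141, 0.0, -1.569]
wrist_force: [0.1, 0.2, 0.1]
finger_gap: 0.4
```

>>> {"api": "arm_command", "payload": {"steps": [[0,[-0.3,-0.7,0],0],[0,[0,-0.4,0],0],[0,[-0.1,-0.2,0],0],[0,[-0.1,-0.2,0],0],[0,[-0.1,-0.2,0],0]]}}

```text
clock: 15.65
eef_pos: [549.1, 112.5, 14.9]
eef_rot: [3.137, -0.0, -1.571]
wrist_force: [-10.0, 0.3, 5.2]
finger_gap: 0.5
```

>>> {"api": "arm_command", "payload": {"steps": [[0,[-0.1,-0.1,0],0],[0,[-0.1,-0.1,0],0],[0,[-0.1,-0.1,0],0],[0,[-0.1,-0.1,0],0],[0,[0,0,0],0]]}}

```text
clock: 16.07
eef_pos: [553.6, 115.8, 14.8]
eef_rot: [3.138, -0.001, -1.572]
wrist_force: [-4.6, -0.8, 0.5]
finger_gap: 0.1
```

```bash
python3 look.py 12
```

```text
[[673.0, 46.6], [672.5, -20.6]]
tcp [553.6 115.8  14.8] 16.0667
2 vials 1 2 [629.4  30.3] yaw -0.007 padL [560.  113.8] padR [558.8 -52.2]
```

>>> {"api": "arm_command", "payload": {"steps": [[0,[0.4,1.4,0],0],[0,[4.1,0.4,0],0],[0,[4.1,0,0],0],[0,[4.1,0,0],0],[0,[4.0,-0.2,0],0]]}}

```text
clock: 16.53
eef_pos: [537.8, -52.6, 15.5]
eef_rot: [3.141, -0.0, -1.571]
wrist_force: [-0.0, -0.0, -0.5]
finger_gap: 0.1
```

>>> {"api": "arm_command", "payload": {"steps": [[0,[0,-0.7,0],0],[0,[0,-0.3,0],0],[0,[0,-0.2,0],0],[0,[0.1,-0.2,0],0],[0,[0.1,-0.2,0],0]]}}

```text
clock: 16.95
eef_pos: [553.7, -50.6, 15.1]
eef_rot: [3.139, 0.0, -1.569]
wrist_force: [-8.6, 1.2, 4.6]
finger_gap: 0.7
```

>>> {"api": "arm_command", "payload": {"steps": [[0,[0.1,-0.1,0],0],[0,[0,-0.1,0],0],[0,[0,-0.1,0],0],[0,[0,0,0],0]]}}

```text
clock: 17.28
eef_pos: [556.0, -51.8, 14.9]
eef_rot: [3.137, 0.0, -1.569]
wrist_force: [-11.5, -2.2, 5.2]
finger_gap: 0.1
```

```bash
python3 look.py 13
```

```text
[[674.5, 47.2], [675.4, -20.1], [643.1, 81.3]]
vials: heater [631.2  30.1] yaw 0.012 res 0.4
padL [560.3 112.2] padR [562.2 -53.7]
tcp [556.  -51.8  14.9] 17.2833
```

>>> {"api": "arm_command", "payload": {"steps": [[0,[0,-0.1,0],0],[0,[0,-0.1,0],0],[0,[0,-0.1,0],0],[0,[0,-0.1,0],0]]}}

```text
clock: 17.67
eef_pos: [559.6, -52.1, 14.9]
eef_rot: [3.136, -0.0, -1.569]
wrist_force: [-14.3, -4.1, 6.9]
finger_gap: 0.4
```

```bash
python3 look.py 14
```

```text
[[676.6, 48.5], [678.7, -19.4], [644.9, 82.0]]
vials: heater [633.7  30.5] yaw 0.027 res 0.2
padL [561.5 111.5] padR [566.  -54.4]
tcp [559.6 -52.1  14.9] 17.6667
```

Now the left pad, with contact expected near TCP x ≈ 554.

>>> {"api": "arm_command", "payload": {"steps": [[0,[0,1.3,0],0],[0,[-4.1,0.7,0],0],[0,[-4.1,0,0],0],[0,[-4.1,0,0],0],[0,[-4.1,0,0],0]]}}

```text
clock: 18.13
eef_pos: [541.0, 113.9, 15.6]
eef_rot: [-3.141, 0.0, -1.57]
wrist_force: [1.4, 0.4, 0.8]
finger_gap: 0.5
```

>>> {"api": "arm_command", "payload": {"steps": [[0,[-0.2,-0.7,0],0],[0,[0,-0.4,0],0],[0,[0,-0.2,0],0],[0,[-0.1,-0.2,0],0],[0,[-0.1,-0.1,0],0]]}}

```text
clock: 18.55
eef_pos: [556.3, 114.0, 15.0]
eef_rot: [3.137, -0.001, -1.572]
wrist_force: [-10.1, -2.3, 5.6]
finger_gap: 0.3
```

>>> {"api": "arm_command", "payload": {"steps": [[0,[0,-0.1,0],0],[0,[0,-0.1,0],0],[0,[0,-0.1,0],0],[0,[0,0,0],0]]}}

```text
clock: 18.88
eef_pos: [558.8, 114.4, 14.8]
eef_rot: [3.137, 0.0, -1.572]
wrist_force: [-12.0, 3.6, 4.5]
finger_gap: 0.2
```

```bash
python3 look.py 15
```

```text
[[679.2, 47.4], [679.9, -20.2]]
tcp [558.8 114.4  14.8] 18.8833
2 vials 1 2 [635.9  30.1] yaw 0.01 padL [565.  112.4] padR [566.8 -53.6]
```

>>> {"api": "arm_command", "payload": {"steps": [[0,[0,-0.1,0],0],[0,[0,-0.1,0],0],[0,[0,0,0],0]]}}

```text
clock: 19.18
eef_pos: [559.8, 114.4, 14.7]
eef_rot: [3.134, 0.0, -1.572]
wrist_force: [-20.5, 4.0, 10.2]
finger_gap: -0.1
```

>>> {"api": "arm_command", "payload": {"steps": [[0,[0,-0.1,0],0],[0,[0,-0.1,0],0],[0,[0,0,0],0]]}}

```text
clock: 19.43
eef_pos: [559.8, 114.2, 14.4]
eef_rot: [3.129, -0.001, -1.572]
wrist_force: [-35.2, 2.9, 19.5]
finger_gap: 0.4
```

>>> {"api": "arm_command", "payload": {"steps": [[0,[0,1.3,0],0],[0,[4.1,0.3,0],0],[0,[4.1,0,0],0],[0,[4.1,0,0],0],[0,[4.1,0,0],0]]}}

```text
clock: 19.85
eef_pos: [548.0, -51.7, 15.5]
eef_rot: [3.142, -0.0, -1.572]
wrist_force: [0.4, 0.3, 0.6]
finger_gap: 0.1
```

```bash
python3 look.py 16
```

```text
[[679.8, 47.6], [680.1, -20.6], [648.6, 81.5]]
vials: heater [636.4  30.3] yaw 0.004 res 0.2
padL [566. 113.] padR [566.7 -53. ]
tcp [548.  -51.7  15.5] 19.85
```

View pics/top16.png

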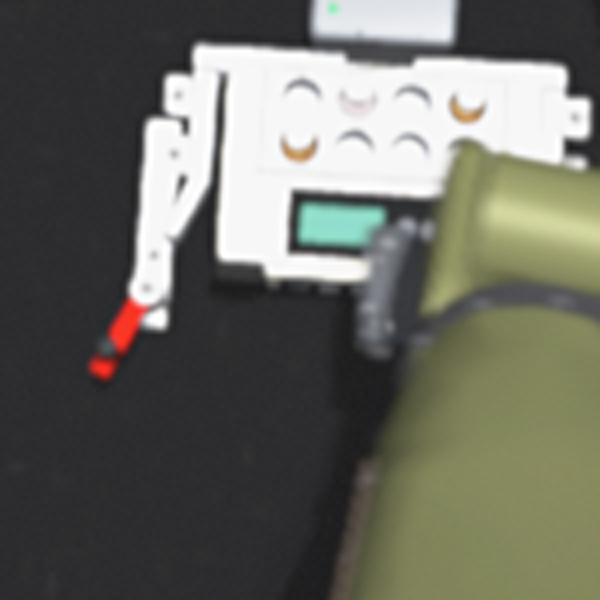

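>>> {"api": "arm_command", "payload": {"steps": [[0,[0,-0.5,0],0],[0,[0,-0.4,0],0],[0,[0,-0.2,0],0],[0,[0,-0.1,0],0],[0,[0,0,0],0]]}}

```text
clock: 20.32
eef_pos: [560.2, -47.8, 15.1]
eef_rot: [3.14, -0.0, -1.569]
wrist_force: [-3.5, -1.4, 0.6]
finger_gap: 0.3
```

>>> {"api": "arm_command", "payload": {"steps": [[0,[0,-0.1,0],0],[0,[0,-0.1,0],0],[0,[0,0,0],0]]}}

```text
clock: 20.57
eef_pos: [560.3, -47.7, 14.9]
eef_rot: [3.135, 0.0, -1.569]
wrist_force: [-18.7, -1.2, 10.4]
finger_gap: 0.6
```

>>> {"api": "arm_command", "payload": {"steps": [[0,[0,-0.05,0],0],[0,[0,0,0],0],[0,[0,0,0],0]]}}

```text
clock: 20.82
eef_pos: [560.3, -47.7, 14.8]
eef_rot: [3.134, 0.0, -1.569]
wrist_force: [-21.8, -2.0, 12.0]
finger_gap: 0.2
```

>>> {"api": "arm_command", "payload": {"steps": [[0,[0,1.3,0],0],[0,[-4.0,0.3,0],0],[0,[-4.1,0,0],0],[0,[-4.1,0,0],0],[0,[-4.1,0,0],0]]}}

```text
clock: 21.23
eef_pos: [546.8, 117.0, 15.6]
eef_rot: [-3.141, 0.0, -1.57]
wrist_force: [0.5, 0.3, -0.3]
finger_gap: 0.3
```

>>> {"api": "arm_command", "payload": {"steps": [[0,[0,-0.6,0],0],[0,[0,-0.4,0],0],[0,[0,-0.2,0],0],[0,[0,-0.1,0],0],[0,[0,0,0],0]]}}

```text
clock: 21.65
eef_pos: [559.8, 113.3, 15.1]
eef_rot: [3.14, 0.0, -1.572]
wrist_force: [-2.7, 1.3, -0.1]
finger_gap: 0.3
```

>>> {"api": "arm_command", "payload": {"steps": [[0,[0,-0.1,0],0],[0,[0,-0.05,0],0],[0,[0,0,0],0]]}}

```text
clock: 21.9
eef_pos: [559.8, 113.3, 15.0]
eef_rot: [3.137, -0.0, -1.572]
wrist_force: [-15.6, 0.4, 8.2]
finger_gap: 0.4
```

>>> {"api": "arm_command", "payload": {"steps": [[0,[0,2.0,0],0],[0,[0,3.0,0],0],[0,[0,3.0,-3.0],0],[0,[0,2.0,-3.0],0],[0,[0,0,0],0]]}}

```text
clock: 22.32
eef_pos: [461.7, 113.8, 79.5]
eef_rot: [-3.136, 0.001, -1.572]
wrist_force: [0.0, 0.0, 1.5]
finger_gap: 0.7
```

```bash
python3 look.py 17; python3 - <<'E'
from h import *
f=np.load("top17.npz");P=cloud("top",f["d"])
hsv=cv2.cvtColor(f["p"],cv2.COLOR_RGB2HSV)
r=(hsv[...,1]>150)&((hsv[...,0]<8)|(hsv[...,0]>172));r[:,:200]=0;r[:,240:]=0;r[:180]=0
print(cv2.minAreaRect(np.array([ray("top",b,a,38)[:2] for a,b in np.argwhere(r)],np.float32)))
z=P[...,2];m=np.argwhere((z[195:225,205:235]>50)&(z[195:225,205:235]<75))+[195,205]
print(len(m),m.mean(0),ray("top",m[:,1].mean(),m[:,0].mean(),64))
E
```

```text
[[679.7, 47.5], [679.7, -20.3], [648.6, 81.7]]
vials: heater [636.2  30.7] yaw 0.0 res 0.1
padL [566.2 113.7] padR [566.2 -52.3]
tcp [461.7 113.8  79.5] 22.3167Traceback (most recent call last):
  File "<stdin>", line 5, in <module>
cv2.error: OpenCV(4.12.0) /io/opencv/modules/imgproc/src/convhull.cpp:143: error: (-215:Assertion failed) total >= 0 && (depth == CV_32F || depth == CV_32S) in function 'convexHull'
```

View pics/top17.png

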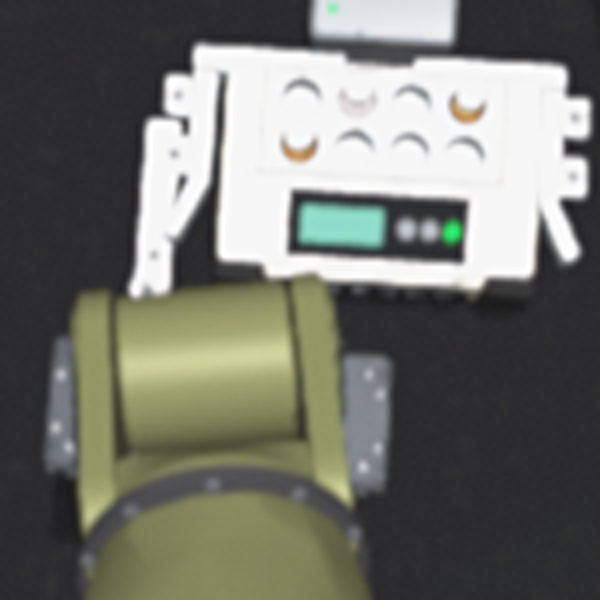

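```bash
cat > latch.py <<'E'
import sys
from h import *
f=np.load(sys.argv[1]);P=cloud("top",f["d"])
hsv=cv2.cvtColor(f["p"],cv2.COLOR_RGB2HSV)
r=(hsv[...,1]>150)&((hsv[...,0]<8)|(hsv[...,0]>172));r[:,:200]=0;r[:,255:]=0;r[:180]=0;r[240:]=0
a=np.argwhere(r);print(len(a))
if len(a): print(cv2.minAreaRect(np.array([ray("top",b,c,38)[:2] for c,b in a],np.float32)))
z=P[...,2];m=np.argwhere((z[180:225,205:243]>52)&(z[180:225,205:243]<75))+[180,205]
print(len(m),m.mean(0),ray("top",m[:,1].mean(),m[:,0].mean(),62))
E
python3 latch.py top16.npz
```

```text
109
((526.8148803710938, 185.4204559326172), (16.227928161621094, 51.073638916015625), 66.71375274658203)
27 [211.7037037  216.22222222] [517.56753792 189.10929678  62.        ]
```

>>> {"api": "arm_command", "payload": {"steps": [[0,[-3.5,-1.9,0],0],[0,[-3.5,-2.0,0],0],[0,[-3.5,-2.0,0],0],[0,[0,0,2.3],0],[0,[0,0,1.2],0]]}}

```text
clock: 22.78
eef_pos: [521.3, 219.6, 37.0]
eef_rot: [3.14, -0.001, -1.57]
wrist_force: [-0.1, 0.4, -1.1]
finger_gap: 0.4
```

>>> {"api": "arm_command", "payload": {"steps": [[0,[0.6,0,0],0],[0,[0.6,0,0],0],[0,[0.8,0,0],0],[0,[0.8,0,0],0],[0,[0.8,0,0],0]]}}

```text
clock: 23.2
eef_pos: [521.5, 181.8, 40.8]
eef_rot: [-3.14, 0.0, -1.572]
wrist_force: [0.3, 1.6, -0.3]
finger_gap: 0.7
```

>>> {"api": "arm_command", "payload": {"steps": [[0,[0.6,0,-0.4],0],[0,[0.8,0,0],0],[0,[0.8,0,0],0],[0,[0.7,0,0],0],[0,[0,0,0],0]]}}

```text
clock: 23.62
eef_pos: [521.3, 152.9, 44.1]
eef_rot: [-3.141, -0.0, -1.572]
wrist_force: [-0.1, 0.7, 1.1]
finger_gap: 0.6
```

>>> {"api": "arm_command", "payload": {"steps": [[0,[-1.0,0,0],0],[0,[0,3.5,0],0],[0,[1.0,3.5,0],0],[0,[3.5,0,0],0],[0,[0,0,0],0]]}}

```text
clock: 24.03
eef_pos: [449.7, 117.2, 43.8]
eef_rot: [3.14, -0.001, -1.571]
wrist_force: [0.4, -0.7, 1.1]
finger_gap: 0.3
```

```bash
python3 look.py 18;python3 latch.py top18.npz; python3 - <<'E'
from h import *
p,d=manip.camera("wrist");cv2.imwrite("pics/w18.png",p[:,:,::-1])
p,d=manip.camera("scene");cv2.imwrite("pics/s18.png",cv2.resize(p[130:270,160:340,::-1],(720,560),interpolation=cv2.INTER_CUBIC))
E
```

```text
[[679.8, 47.6], [679.8, -20.4], [648.6, 81.5]]
vials: heater [636.3  30.5] yaw 0.002 res 0.0
padL [566.1 113.4] padR [566.4 -52.6]
tcp [449.7 117.2  43.8] 24.0333
53
((547.1840209960938, 150.2493133544922), (23.160524368286133, 14.055776596069336), 48.42405319213867)
5 [205.4 239.4] [536.67971357 134.38005802  62.        ]
```

View pics/w18.png

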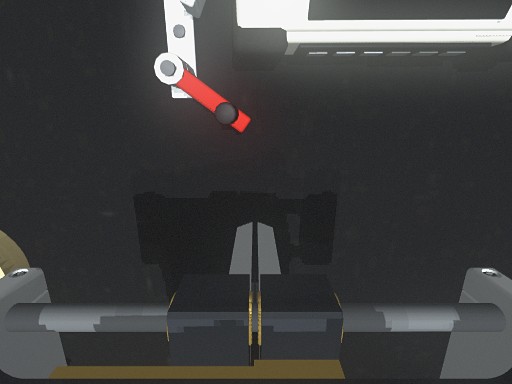

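View pics/s18.png

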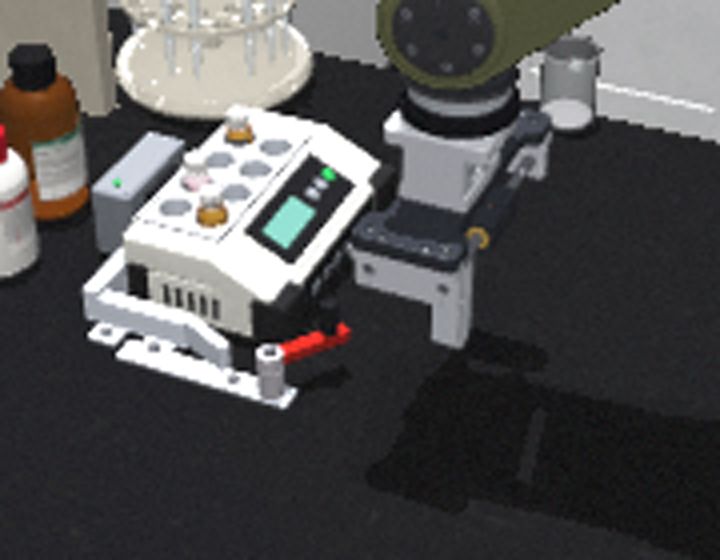

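The wrist view shows the latch swung about two thirds shut, with the knob at (227,113) px, or about (535,133) mm. Next I push it in +x with the flat finger face.

>>> {"api": "arm_command", "payload": {"steps": [[0,[-0.8,-2.5,0],0],[0,[0,-2.5,0],0],[0,[0,-1.0,0],0],[0,[0,-0.8,0],0],[0,[0,-0.8,0],0]]}}

```text
clock: 24.6
eef_pos: [527.0, 127.8, 43.2]
eef_rot: [3.139, -0.001, -1.57]
wrist_force: [-3.0, -3.2, 0.8]
finger_gap: 0.7
```

>>> {"api": "arm_command", "payload": {"steps": [[0,[0,-0.6,0],0],[0,[0,-0.5,0],0],[0,[0,-0.3,0],0],[0,[0,0,0],0]]}}

```text
clock: 24.93
eef_pos: [541.6, 127.4, 44.0]
eef_rot: [-3.141, 0.0, -1.571]
wrist_force: [-1.0, 0.1, -0.1]
finger_gap: 0.2
```

>>> {"api": "arm_command", "payload": {"steps": [[0,[0,-0.2,0],0],[0,[0,-0.1,0],0],[0,[0,0,0],0]]}}

```text
clock: 25.18
eef_pos: [544.3, 127.3, 44.0]
eef_rot: [-3.141, 0.0, -1.571]
wrist_force: [-0.2, -0.5, -0.0]
finger_gap: 0.5
```

>>> {"api": "arm_command", "payload": {"steps": [[0,[0,-0.1,0],0],[0,[0,0,0],0]]}}

```text
clock: 25.35
eef_pos: [545.3, 127.3, 44.0]
eef_rot: [-3.141, 0.0, -1.571]
wrist_force: [-1.1, -1.0, 0.3]
finger_gap: 0.6
```

Keep nudging until the stop shows as a force.

>>> {"api": "arm_command", "payload": {"steps": [[0,[0,-0.1,0],0],[0,[0,-0.1,0],0],[0,[0,0,0],0]]}}

```text
clock: 25.6
eef_pos: [546.3, 127.2, 43.8]
eef_rot: [3.139, -0.0, -1.571]
wrist_force: [-8.2, -1.9, 5.2]
finger_gap: 0.3
```

>>> {"api": "arm_command", "payload": {"steps": [[0,[0,-0.1,0],0],[0,[0,0,0],0]]}}

```text
clock: 25.77
eef_pos: [546.6, 127.1, 43.7]
eef_rot: [3.137, -0.001, -1.571]
wrist_force: [-14.6, -2.4, 7.7]
finger_gap: 0.6
```

The stop is met at 546.3 to 546.6, so the latch is shut. I'll back off and check.

>>> {"api": "arm_command", "payload": {"steps": [[0,[0,2.0,0],0],[0,[0,3.5,0],0],[0,[0,3.0,0],0],[0,[0,0,-3.0],0],[0,[0,0,0],0]]}}

```text
clock: 26.18
eef_pos: [463.9, 127.8, 77.6]
eef_rot: [-3.137, 0.001, -1.57]
wrist_force: [1.4, 0.1, 2.3]
finger_gap: 0.3
```

```bash
python3 look.py 19;python3 latch.py top19.npz; python3 - <<'E'
from h import *
s=manip.read_state();p,d=manip.camera("wrist");cv2.imwrite("pics/w19.png",p[:,:,::-1])
E
```

```text
[[679.6, 47.4], [680.1, -20.5], [648.5, 81.3]]
vials: heater [636.3  30.2] yaw 0.006 res 0.1
padL [565.7 112.8] padR [566.8 -53.2]
tcp [463.9 127.8  77.6] 26.1833
0
0 [nan nan] [nan nan nan]latch.py:9: RuntimeWarning: Mean of empty slice.
  print(len(m),m.mean(0),ray("top",m[:,1].mean(),m[:,0].mean(),62))
  ret = um.true_divide(
  ret = ret.dtype.type(ret / rcount)
```

View pics/w19.png

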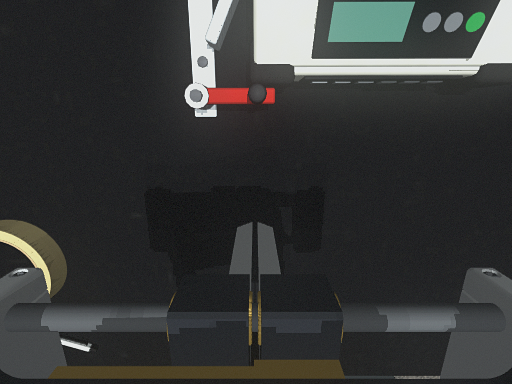

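The wrist view shows the latch arm straight across the left pad, with the pivot at (197,96) and the knob at (258,93). I'll retreat for a clear last look.

>>> {"api": "arm_command", "payload": {"steps": [[0,[3.0,2.0,-2.0],0],[0,[3.5,1.5,-1.5],0],[0,[3.5,1.5,-1.0],0],[0,[3.5,1.5,0],0],[0,[3.5,0,0],0]]}}

```text
clock: 26.7
eef_pos: [396.7, -44.0, 118.9]
eef_rot: [-3.141, -0.0, -1.57]
wrist_force: [1.6, -0.5, -0.4]
finger_gap: 0.6
```

>>> {"api": "arm_command", "payload": {"steps": [[0,[4,0,0],0],[0,[4,0,0],0],[0,[4,0,0],0],[0,[4,0,0],0],[0,[0,0,0],0]]}}

```text
clock: 27.12
eef_pos: [398.1, -208.2, 118.3]
eef_rot: [-3.141, -0.001, -1.576]
wrist_force: [0.3, 0.7, -0.4]
finger_gap: 0.3
```

```bash
python3 look.py 20;python3 latch.py top20.npz; python3 - <<'E'
from h import *
s=manip.read_state();print(s["wrist_force"].round(1),s["qd"].round(3))
f=np.load("top20.npz");P=cloud("top",f["d"]);z=P[...,2]
f0=np.load("top0.npz")["p"].astype(int)
dif=np.abs(f["p"].astype(int)-f0).sum(2)
print("bystander diff beaker/timer/tape",[dif[a:b,c:d].mean().round(1) for a,b,c,d in[(220,250,385,410),(180,210,118,152),(235,282,115,160)]])
E
```

```text
[[679.6, 47.6], [680.4, -20.3], [648.8, 81.4]]
vials: heater [636.4  30.3] yaw 0.007 res 0.3
padL [565.9 112.9] padR [567.  -53.1]
tcp [ 398.1 -208.2  118.3] 27.1167
118
((561.5848388671875, 133.2968292236328), (17.761150360107422, 49.647796630859375), 3.7126452922821045)
2 [196.5 242. ] [559.09209658 129.70736854  62.        ]
[ 0.2  0.9 -0.7] [ 0.078 -0.03   0.046  0.007  0.006  0.05 ]
bystander diff beaker/timer/tape [np.float64(64.9), np.float64(1.8), np.float64(2.4)]
```

View pics/top20.png

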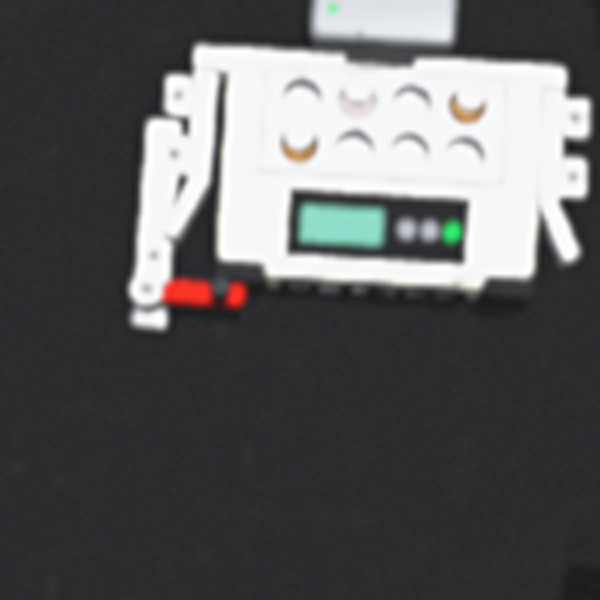

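```bash
python3 - <<'E'
from h import *
p,d=manip.camera("scene");f0=np.load("scene0.npz")["p"].astype(int)
cv2.imwrite("pics/s20.png",p[:,:,::-1]);print(np.abs(p.astype(int)-f0).sum(2)[135:165,290:312].mean())
E
```

```text
7.704545454545454
```

View pics/s20.png

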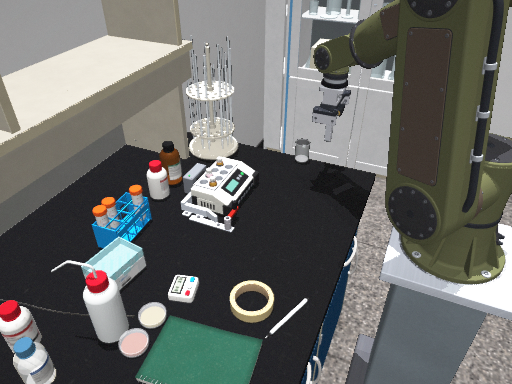

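The scene view shows the heater docked, the latch shut, and the beaker still at (302,150). The arm is clear of everything.

```bash
python3 -c "
from cell import manip
print(manip.sign_off())"
```

```text
the job is handed in; nothing more can be done
None
```

I walked the heater into the cradle with alternating pushes on the two front pads, then swung the latch shut by its knob. I handed the job in at about 27 s, and the sign-off gave no verdict.

**Heater:** In the last views it sits at about (636, 30) mm with yaw about 0.007 rad. That is about 3 mm off my estimate of the cradle's centre line. It stopped solidly when pushed on either side, and the three vials were upright in their wells.

**Forces:** The highest wrist reading was about 40 N in total (35 N along the push), as the left side met its buffer. I eased off there. The forces inside the contacts were not measured directly.

**Contact:** I could not read how far the contact is pressed in. I judged it only from the heater meeting the stop on both sides.

**Latch:** It met its stop at about 15 N, and its arm lies straight across the left pad.

**Bystanders:** The timer and tape roll look unchanged in the top view. One check disagreed: the top view differed strongly around the beaker, which I put down to the arm covering it. The scene view shows the beaker where it started.

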